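Strip the clamp fixture and put its parallels away

ROBOT

A 6-joint arm with a two-finger parallel gripper is mounted at the origin on a cart in front of the work surface, level with it; the furniture and walls round the work are solid. World frame = base frame: x ahead of the robot, y to its left, z up, the work surface at z = 0. Lengths are in m, angles in rad, forces in N, time in s.
With the tool pointing down it reaches from about 0.375 to 0.9 m from the base axis. Payload 3.1 kg.
Tool frame: the origin (TCP) lies on the centre line of the jaws, within the pads' length; the fingertips stand bot.tip_reach ahead of it and the grasp point (between the pads) lies 5 mm behind it (bot.tip_reach is the distance from the TCP to the fingertips, in m); z points along the fingers, y is the line along which they close (so a half turn about z gives the same grasp; the last joint's range is limited). The gripper opens to 87 mm and grips with 3 to 60 N. Pads are 19 mm wide; open, the fingers measure 117 mm over their backs; the gripper's body (75 mm by 190 mm) begins 51 mm behind the grasp point.
Start: joints at [-1.498, 0.527, 1.433, -0, 1.181, -0.178], TCP at [0.155, -0.605, 0.237] pointing down, gripper open.
Joint ranges: [-3.08, 3.08], [-0.75, 2.2], [0.22, 2.44], [-1.43, 4.57], [0, 2.65], [-2.85, 2.85]. Speed limits (rad/s): [2.79, 2.79, 3.14, 3.14, 3.14, 3.14].

INTERFACE

Orientations are given as [roll, pitch, yaw] about the fixed x, y, z axes, in that order (R = Rz(yaw) Ry(pitch) Rx(roll)).
In Python, from rig import get_state, imaging, ticket, bot gives the robot as it stands.
- The arm moves only by the shell command python3 -m inch 'ROWS'. ROWS is JSON, a list of rows, each a list of 3 entries, a list of its own where there are three numbers: the shift along the world's x, y, z in m, then the turn about the world's z in rad, then the closure, from 0 (fully open) to 1 (shut). A call has 1 to 12 rows; each row is the pose to reach, as a shift and turn from the pose commanded when the call began; what a row does not reach only later rows make up. A row lasts 1/12 s, in which the tool goes at most 41.7 mm and 7.16 degrees, less where a joint would pass 70% of its speed; a pose out of reach is approached as far as the arm can. A call with a gripper value outside its range is refused whole. The fingers move at their own pace and stop on an object; the grip force is fixed at half the most. Time passes only in rows, so rows that repeat a pose let the fingers close. It gives the time, the measured TCP pose, the force, the opening and the grip force at its end, in the units of the state.
- get_state(): the state, without advancing time (a new reading comes with each control period).
- imaging.snapshot(name): name is "side" or "top" or "wrist"; returns a dict with "frame" (480x640x3 uint8, blue, green, red), "fovy" (degrees; the focal length in pixels is half the picture's height over the tangent of half this angle, whatever the lens; pixels are square), "cx", "cy" (the principal point, pixels), "camera_from_world" (4x4, takes a point from world to camera coordinates); the wrist camera has in their place "tool_from_camera" (4x4, takes a point from camera to tool coordinates, whose origin is the TCP and whose axes are the flange's). Camera axes: x right, y up, looking along -z (the intrinsics and any distortion apply to the point x, -y, -z); pixel columns grow to the right and rows downward; lengths in m; the calibration is good to about 2 mm. A picture is of the moment at which its call begins: read the wrist's pose just before it. There is no depth.
- ticket.close_job(): hands the job in; it is judged then, once.
The state is a dict: "t": time; "joints": joint angles; "joint_vel": joint speeds; "joint_efforts": joint torques, N m; "ee_pos": TCP position; "orientation": TCP orientation; "force": force on the tool from outside, world axes, zero at the start; "moment": the same for the moment, N m; "finger_gap": finger opening in m; "grip_force": force on a finger pad.
Only numpy, scipy, OpenCV 4.12 (cv2) and the standard library are available. Lean on these libraries where they do the work, as an engineer would, in place of code of your own. Each camera call takes 0.05 s, during which the arm holds its last target. There are 200 camera calls.

TASK

Strip the clamp fixture: unscrew every knurled knob that is on it (one or two, counterclockwise, without forcing the thread) and put the knobs in the black tray, then lift off the blue strap and lay it flat in the same tray. Then take the two steel parallels together in one grasp and set them down side by side on the cork pad, as a pair, along the pad's length and near its middle. Leave the tape, glue bottle and brass weight where they are.

Things in the scene. Friction and masses are not known exactly. Their poses are not given: they have to be found in the camera images.
- fixture: clamp fixture fixed to the bench: aluminium base 120 (x) by 205 (y) by 20 mm thick, origin at the centre of its underside, z up. Two studs at y = +80 and -80 mm; round each a dark shoulder block 50 x 24 mm, 48 mm above the bench. Ribs 6 mm high flank the parallels at x = -45 and +45 mm; the middle is open
- knob_0_head (a point): centre of the red knurled head (52 mm across, 25 mm high) of knob 0, on the stud at the fixture's y = -80 mm; may be absent. Below the head a hollow black skirt 45 mm across, 41 mm high. This point is 53.5 mm above the knob's lower end, which starts on the strap, 60 mm above the bench; z is its axis, up; 0.12 kg. Let go half-way off, it stays, sinking up to 3 mm
- stud_0 (a point): top of the fixed vertical stud of knob 0, 94 mm above the bench: coarse right-hand thread 26 mm across, 20 mm a turn. The knob unscrews counterclockwise seen from above, rising 20 mm a turn, and comes free after three quarters of a turn, risen about 15 mm (do not pull before; turning up to half a turn more does no harm). Then it lifts straight off, 20 mm more to clear the stud
- knob_0: the same knob 0; origin at the centre of its lower end
- parallel_0_mid (a point): centre of steel parallel 0: a bar 160 mm long (x), 14 mm wide (y), 28 mm high (z up), 0.22 kg. It lies along the fixture's x, at its y = -8.5 mm, on the base (20 mm above the bench) and under the strap; 3 mm gap between the two, the pair is 31 mm wide
- parallel_0: the same parallel 0; origin at the centre of its underside
- knob_1_head (a point): centre of the red knurled head (52 mm across, 25 mm high) of knob 1, on the stud at the fixture's y = +80 mm; may be absent. Below the head a hollow black skirt 45 mm across, 41 mm high. This point is 53.5 mm above the knob's lower end, which starts on the strap, 60 mm above the bench; z is its axis, up; 0.12 kg. Let go half-way off, it stays, sinking up to 3 mm
- stud_1 (a point): top of the fixed vertical stud of knob 1, 94 mm above the bench: coarse right-hand thread 26 mm across, 20 mm a turn. The knob unscrews counterclockwise seen from above, rising 20 mm a turn, and comes free after three quarters of a turn, risen about 15 mm (do not pull before; turning up to half a turn more does no harm). Then it lifts straight off, 20 mm more to clear the stud
- knob_1: the same knob 1; origin at the centre of its lower end
- parallel_1_mid (a point): centre of steel parallel 1: a bar 160 mm long (x), 14 mm wide (y), 28 mm high (z up), 0.22 kg. It lies along the fixture's x, at its y = +8.5 mm, on the base (20 mm above the bench) and under the strap; 3 mm gap between the two, the pair is 31 mm wide
- parallel_1: the same parallel 1; origin at the centre of its underside
- strap_rib (a point): centre of the grip rib (18 mm in x, 44 mm in y, 22 mm high) on the middle of the blue strap, a bar 50 mm (x) by 184 mm (y) by 12 mm, slotted ends; this point is 23 mm above its underside, z up; about 0.3 kg. It starts across the parallels and shoulder blocks, underside 48 mm above the bench; lifts straight up once no knob holds it
- parts_tray: loose black open tray, 186 mm (x) by 216 mm (y) outside, walls 2 mm thick and 30 mm high, floor 2 mm thick; origin at the centre of its underside. The strap fits in flat with its length along the tray's y, beside the knobs
- pad_top (a point): centre of the top face of the loose storage pad: a wooden board 210 mm (x) by 100 mm (y) with a cork face 196 by 86 mm, 12 mm thick in all; z up
- masking_roll: cream ring of masking tape, 100 mm across, 25 mm high, lying flat; bystander, leave it where it is
- glue_bottle: white glue bottle with a red pointed cap, 41 mm across, 105 mm tall, standing; bystander, leave it where it is
- brass_weight_0: brass weight with a knob on top, 40 mm across, 49 mm tall; bystander, leave it where it is
Things that resemble listed ones, but are neither listed nor needed, are in the scene too. What is shaped like the knob_0 but green is not meant.

How it is judged:
By the outcome, as a careful person would: the job done as asked, in the order asked, and still so for the second after the job is handed in, with the robot touching nothing.
Of knob_0, knob_1 only 1 to 2 are there at a start; the rules pass over those that are not, and their reading is None.
At some moment in a run one of parts_tray, pad may be knocked a few centimetres aside while the robot is not near it.
It also fails if it takes over 210 s, if anything falls off the work surface, if the arm or the gripper's body presses on something with over 40 N, if the wrist force passes 120 N, or if a joint passes its speed limit or range.

## Working session

There is one attempt and no reset: what is moved stays moved. The work goes in short steps, Python scripts to look and compute and a shell command to move; the robot and the scene stay as the last step left them, time stands still between calls to the robot, and variables do not carry over. Pictures are saved under pics/ and viewed, at most 14 in all, crops included, and the job is handed in when it is done.

```bash
mkdir -p pics; ls; cat > h.py <<'E'
import numpy as np, cv2
from rig import get_state, imaging, ticket, bot
from scipy.spatial.transform import Rotation as R
def snap(n,f=None):
    s=get_state(); d=imaging.snapshot(n)
    if f: cv2.imwrite('pics/'+f,d['frame'])
    if n=='wrist':
        T=np.eye(4);T[:3,:3]=R.from_euler('xyz',s['orientation']).as_matrix();T[:3,3]=s['ee_pos']
        W=T@d['tool_from_camera']
    else: W=np.linalg.inv(d['camera_from_world'])
    d['W']=W; d['f']=240/np.tan(np.radians(d['fovy'])/2)
    return d
def ray(d,u,v):
    r=np.array([(u-d['cx'])/d['f'],-(v-d['cy'])/d['f'],-1.])
    return d['W'][:3,3],d['W'][:3,:3]@r
def atz(d,u,v,z):
    o,r=ray(d,u,v); return (o+r*(z-o[2])/r[2]).round(4)
def proj(d,p):
    c=np.linalg.inv(d['W'])@np.r_[p,1]; return (d['cx']+d['f']*c[0]/-c[2], d['cy']-d['f']*c[1]/-c[2])
E
python3 - <<'E'
from h import *
print(get_state(), bot.tip_reach)
for n in('top','side'):
    d=snap(n,n+'0.png'); print(n,{k:v for k,v in d.items() if k!='frame'})
E
```

```text
pics
{'t': 0.0, 'joints': array([-1.49848148e+00,  5.28431476e-01,  1.43389169e+00, -9.96606397e-06,
        1.18135730e+00, -1.78505223e-01]), 'joint_vel': array([ 0.00102963, -0.00323747, -0.00080884, -0.00137854, -0.00139262,
        0.00121301]), 'joint_efforts': array([-1.63658209e-03, -4.40044284e+01, -1.76590115e+01,  6.32185838e-02,
        5.81821008e-02, -1.62730912e-04]), 'ee_pos': array([ 0.15509639, -0.604742  ,  0.23559627]), 'orientation': array([-3.13953638e+00, -3.61644054e-04,  2.50823487e-01]), 'force': array([0.20647584, 0.1985706 , 0.27078849]), 'moment': array([-0.04633195, -0.0146737 , -0.02047668]), 'grip_force': 0.0, 'finger_gap': 0.08679052861306193} 0.014
top {'fovy': 52.29576535826099, 'cx': 316.21173968879583, 'cy': 244.91099869871942, 'camera_from_world': array([[ 0.01420926, -0.9997292 , -0.01842863,  0.01139547],
       [ 0.9983475 ,  0.01315847,  0.05593865, -0.53221275],
       [-0.05568101, -0.01919302,  0.99826412, -1.10092178],
       [ 0.        ,  0.        ,  0.        ,  1.        ]]), 'W': array([[ 0.01420926,  0.9983475 , -0.05568101,  0.469
[... 169 characters left out ...]
      ,  1.        ]]), 'f': np.float64(488.86642551407266)}
side {'fovy': 47.465668698982824, 'cx': 325.78256875685463, 'cy': 233.14504692924342, 'camera_from_world': array([[-0.9580635 , -0.28585061,  0.02009381,  0.51389446],
       [ 0.18637023, -0.56830622,  0.80143258, -0.19239624],
       [-0.21767055,  0.77156818,  0.59774749, -1.11117684],
       [ 0.        ,  0.        ,  0.        ,  1.        ]]), 'W': array([[-0.9580635 ,  0.18637023, -0.21767055,  0.28632997],
       [-0.28585061, -0.56830622,  0.77156818,  0.89490576],
       [ 0.02009381,  0.80143258,  0.59774749,  0.80806969],
       [ 0.        ,  0.        ,  0.        ,  1.        ]]), 'f': np.float64(545.8850799084835)}
```

View pics/top0.png

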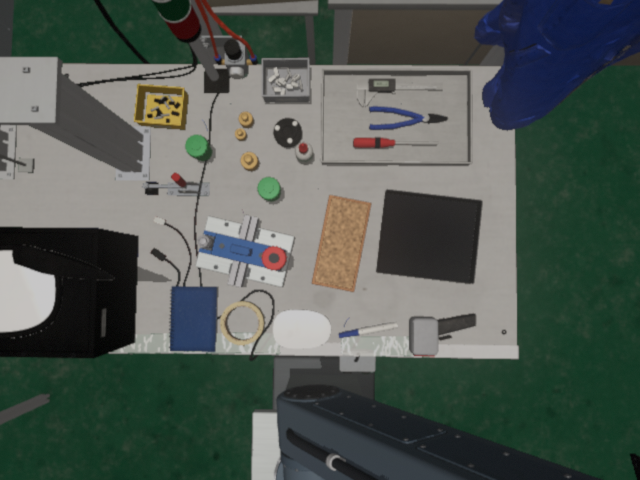

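View pics/side0.png

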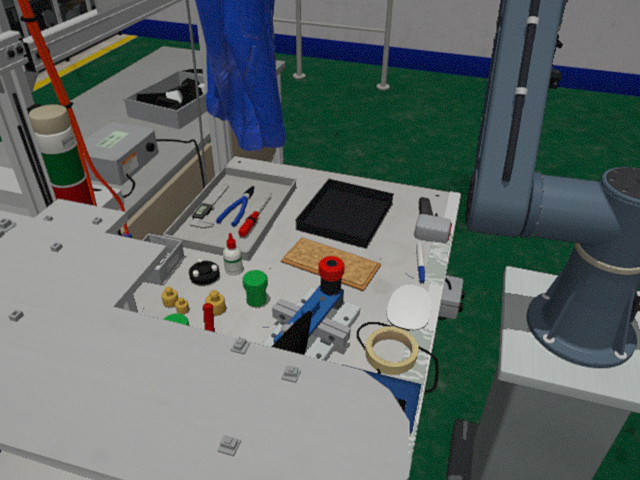

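The top view shows one red knob on the fixture at (273,259) and a bare stud at (205,241). The black tray is at (430,237) and the cork pad at (342,243). The green caps at (197,147) and (269,188) are decoys. I'll enlarge the fixture to confirm and measure it.

```bash
python3 - <<'E'
from h import *
im=cv2.imread('pics/top0.png')
cv2.imwrite('pics/c1.png',cv2.resize(im[180:310,185:385],None,fx=4,fy=4,interpolation=cv2.INTER_CUBIC))
cv2.imwrite('pics/c2.png',cv2.resize(im[170:310,300:490],None,fx=4,fy=4,interpolation=cv2.INTER_CUBIC))
E
```

```text
(no output)
```

View pics/c1.png

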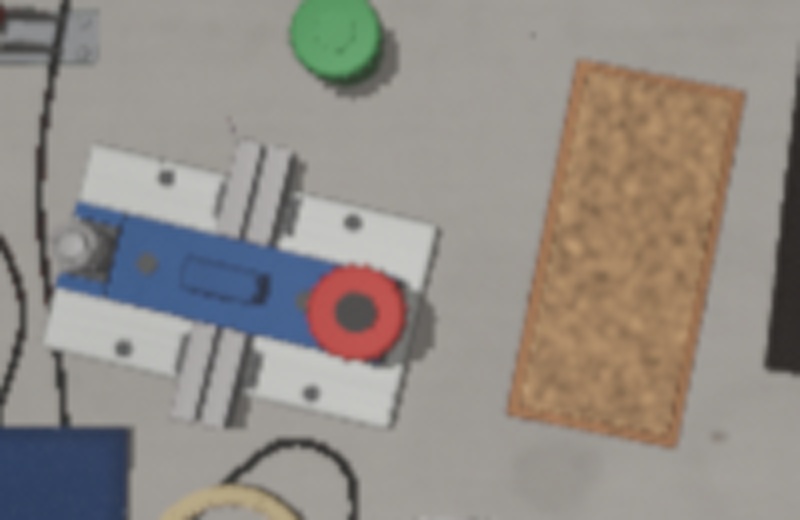

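View pics/c2.png

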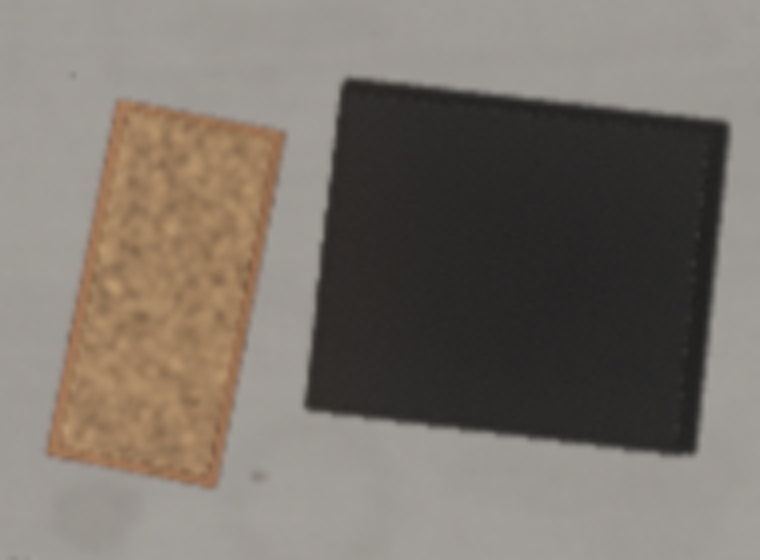

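```bash
python3 - <<'E'
from h import *
d=snap('top')
c=lambda l,o,z:np.array([atz(d,o[0]+u/4,o[1]+v/4,z) for u,v in l])
a=(185,180)
def ang(p,q): return np.degrees(np.arctan2(*(q-p)[[1,0]])).round(2)
k=c([(356,312)],a,.126);s=c([(73,243)],a,.094);rb=c([(225,280)],a,.082)
print('knob',k,'stud',s,'rib',rb,'dist',np.linalg.norm((k-s)[0,:2]),'ang stud-knob',ang(k[0],s[0]))
for n,l,o,z in(('fix',[(92,146),(440,228),(392,428),(45,346)],a,.02),('pad',[(580,60),(745,92),(678,446),(510,415)],a,.012),('tray',[(345,80),(728,122),(694,453),(307,408)],(300,170),.03)):
    p=c(l,o,z);print(n,p.mean(0),'y-ish ang',ang(p[1],p[0]),ang(p[2],p[3]),'x-ish',ang(p[3],p[0]),ang(p[2],p[1]))
E
```

```text
knob [[0.4977 0.1029 0.126 ]] stud [[0.5333 0.258  0.094 ]] rib [[0.5152 0.1784 0.082 ]] dist 0.15913318321456404 ang stud-knob 77.07
fix [0.514225 0.179475 0.02    ] y-ish ang 77.47 77.62 x-ish -11.72 -12.53
pad [ 0.537125 -0.040375  0.012   ] y-ish ang 79.6 80.45 x-ish -10.35 -10.17
tray [ 0.554  -0.2357  0.03  ] y-ish ang 84.31 84.17 x-ish -6.19 -6.05
```

The crop confirms the target. The red knurled knob at top px (274,258) is the only knob on the fixture. The green lookalikes stand free on the bench, and the other stud at (203,241) is bare.

```bash
python3 -m inch '[[[0.342,0.707,0],-1.15,0],[[0.342,0.707,0],-1.15,0],[[0.342,0.707,0],-1.15,0],[[0.342,0.707,0],-1.15,0],[[0.342,0.707,0],-1.15,0],[[0.342,0.707,0],-1.15,0],[[0.342,0.707,0],-1.15,0],[[0.342,0.707,0],-1.15,0],[[0.342,0.707,0],-1.15,0],[[0.342,0.707,0],-1.15,0],[[0.342,0.707,0],-1.15,0],[[0.342,0.707,0],-1.15,0]]'; python3 -c "
from h import *
s=get_state();print(s['joints'],s['ee_pos'],s['orientation'])"
```

```text
t: 1.15
ee_pos: [0.3678, -0.1655, 0.2366]
orientation: [-3.141, -0.0, -0.9]
force: [0.4, -0.9, 0.1]
finger_gap: 0.0873
grip_force: 0.0
[-7.01858430e-01  2.28462188e-01  1.95602143e+00  1.10843311e-04
  9.57046108e-01  1.76912379e+00] [ 0.36775248 -0.16553344  0.23660464] [-3.14149141e+00 -4.38398687e-05 -9.00249727e-01]
```

```bash
python3 -m inch '[[[0.128,0.265,0],0,0],[[0.128,0.265,0],0,0],[[0.128,0.265,0],0,0],[[0.128,0.265,0],0,0],[[0.128,0.265,0],0,0],[[0.128,0.265,0],0,0],[[0.128,0.265,0],0,0],[[0.128,0.265,0],0,0],[[0.128,0.265,0],0,0],[[0.128,0.265,0],0,0],[[0.128,0.265,0],0,0]]'; python3 -c "
from h import *
s=get_state();print(s['joints'],s['ee_pos'],s['orientation'])
d=snap('wrist','w1.png'); print(proj(d,[.4973,.1025,.126]),proj(d,[.4973,.1025,.101]))"
```

```text
t: 2.07
ee_pos: [0.4945, 0.0966, 0.2363]
orientation: [3.14, 0.001, -0.9]
force: [-0.9, 0.4, 0.2]
finger_gap: 0.0869
grip_force: 0.0
[-2.89642880e-02  3.66389294e-01  1.73082656e+00 -5.03375688e-04
  1.04593586e+00  2.44247325e+00] [0.49453928 0.09659157 0.23625277] [ 3.14011921e+00  6.70228092e-04 -9.00389130e-01]
(np.float64(313.23867398007997), np.float64(239.6651532835823)) (np.float64(313.8554461664725), np.float64(230.91031523226584))
```

View pics/w1.png

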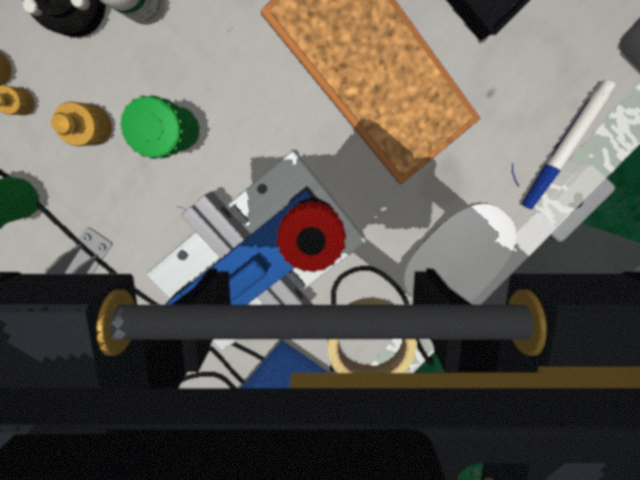

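The wrist view shows the red knob head centred at about (311,236), with the strap rib to its lower left. That is within 2 mm of the prediction.

```bash
python3 -m inch '[[[0,0,0],0,0]]'; python3 -c "
from h import *
s=get_state();p=s['ee_pos'];print(p)
d=snap('wrist');im=d['frame'];hsv=cv2.cvtColor(im,cv2.COLOR_BGR2HSV)
m=((hsv[...,0]<8)|(hsv[...,0]>172))&(hsv[...,1]>150)&(hsv[...,2]>60)
n,l,st,c=cv2.connectedComponentsWithStats(m.astype('u1') if 0 else m.astype(np.uint8))
i=1+st[1:,4].argmax();print(st[i],c[i])
cn,_=cv2.findContours((l==i).astype(np.uint8),0,1);e=cv2.minEnclosingCircle(max(cn,key=len));print(e)
for z in(.126,.1135):print(atz(d,*e[0],z))
"
```

```text
t: 2.2
ee_pos: [0.495, 0.0962, 0.2366]
orientation: [3.141, 0.0, -0.902]
force: [0.1, -0.4, -0.4]
finger_gap: 0.0872
grip_force: 0.0
[0.49495668 0.09620528 0.23656115]
[ 277  202   68   69 2943] [311.08019028 235.57696228]
((311.19610595703125, 236.2597198486328), 34.67466354370117)
[0.5005 0.1011 0.126 ]
[0.4986 0.1041 0.1135]
```

```bash
python3 -m inch '[[[0.0037,0.0065,-0.03],0,0],[[0.0037,0.0065,-0.06],0,0],[[0.0037,0.0065,-0.09],0,0],[[0.0037,0.0065,-0.11],0,0],[[0.0037,0.0065,-0.127],0,0],[[0.0037,0.0065,-0.127],0,0],[[0.0037,0.0065,-0.127],0,0]]' ; python3 -m inch '[[[0,0,0],0,0.6],[[0,0,0],0,0.6],[[0,0,0],0,0.6],[[0,0,0],0,1],[[0,0,0],0,1],[[0,0,0],0,1],[[0,0,0],0,1]]'
```

```text
t: 2.83
ee_pos: [0.4987, 0.1034, 0.1091]
orientation: [3.14, 0.001, -0.901]
force: [0.2, -0.1, -0.0]
finger_gap: 0.0871
grip_force: 0.0
t: 3.42
ee_pos: [0.4992, 0.1041, 0.1099]
orientation: [-3.141, -0.0, -0.899]
force: [-0.3, 0.1, 2.9]
finger_gap: 0.0517
grip_force: 30.0
```

```bash
python3 -m inch '[[[0,0,0.0004],0.12,1],[[0,0,0.0008],0.24,1],[[0,0,0.0011],0.36,1],[[0,0,0.0015],0.48,1],[[0,0,0.0019],0.6,1],[[0,0,0.0023],0.72,1],[[0,0,0.0027],0.84,1],[[0,0,0.0031],0.96,1],[[0,0,0.0034],1.08,1],[[0,0,0.0038],1.2,1],[[0,0,0.0042],1.32,1],[[0,0,0.0046],1.44,1]]'
```

```text
t: 4.42
ee_pos: [0.4989, 0.1042, 0.114]
orientation: [-3.141, 0.0, 0.547]
force: [0.5, 0.1, -0.7]
finger_gap: 0.0515
grip_force: 30.0
```

Clean turn with hardly any force, so I'll continue.

```bash
for i in 1 2; do python3 -m inch '[[[0,0,0.0004],0.12,1],[[0,0,0.0008],0.24,1],[[0,0,0.0011],0.36,1],[[0,0,0.0015],0.48,1],[[0,0,0.0019],0.6,1],[[0,0,0.0023],0.72,1],[[0,0,0.0027],0.84,1],[[0,0,0.0031],0.96,1],[[0,0,0.0034],1.08,1],[[0,0,0.0038],1.2,1],[[0,0,0.0042],1.32,1],[[0,0,0.0046],1.44,1]]'; done
python3 -m inch '[[[0,0,0.0004],0.12,1],[[0,0,0.0008],0.24,1],[[0,0,0.0011],0.36,1],[[0,0,0.0015],0.48,1],[[0,0,0.0019],0.6,1],[[0,0,0.0022],0.7,1],[[0,0,0.0022],0.7,1],[[0,0,0.0022],0.7,1]]'; python3 -c "
from h import *
s=get_state();print(s['joints'],s['moment'])"
```

```text
t: 5.42
ee_pos: [0.4986, 0.1044, 0.1185]
orientation: [-3.141, -0.001, 1.987]
force: [-0.9, 0.3, -1.9]
finger_gap: 0.0514
grip_force: 30.0
t: 6.42
ee_pos: [0.4985, 0.1042, 0.123]
orientation: [3.141, -0.002, -2.856]
force: [0.0, 0.6, -1.4]
finger_gap: 0.0511
grip_force: 30.0
t: 7.08
ee_pos: [0.4988, 0.1041, 0.1254]
orientation: [3.141, -0.001, -2.165]
force: [-0.8, -0.1, -1.0]
finger_gap: 0.0513
grip_force: 30.0
[-1.37315012e-02  5.46058966e-01  1.82151407e+00 -2.10443178e-04
  7.74821161e-01 -2.56116258e+00] [ 0.10458853  0.03851238 -0.03748647]
```

```bash
python3 -m inch '[[[0,0,0.002],0,1],[[0,0,0.004],0,1],[[0,0,0.006],0,1],[[0,0,0.006],0,1]]'; python3 -m inch '[[[0,0,0.01],0,1],[[0,0,0.02],0,1],[[0,0,0.03],0,1],[[0,0,0.06],0,1],[[0,0,0.1],0,1],[[0,0,0.1],0,1],[[0,0,0.1],0,1]]';python3 -c "
from h import *
s=get_state();print(s['joints'],s['ee_pos'])
d=snap('top','t2.png')
im=d['frame'];cv2.imwrite('pics/c3.png',cv2.resize(im[160:310,190:490],None,fx=2.6,fy=2.6,interpolation=cv2.INTER_CUBIC))
y=np.radians(-6);M=np.array([[np.cos(y),-np.sin(y)],[np.sin(y),np.cos(y)]]);t=np.array([.554,-.2357])
print('knob tgt',t+M@[.05,0],'strap tgt',t+M@[-.05,0])"
```

```text
t: 7.42
ee_pos: [0.499, 0.1041, 0.1319]
orientation: [3.141, -0.0, -2.163]
force: [-0.6, 0.3, -1.0]
finger_gap: 0.0512
grip_force: 30.0
t: 8.0
ee_pos: [0.5013, 0.1042, 0.2351]
orientation: [-3.135, 0.005, -2.162]
force: [-0.6, 0.4, -1.0]
finger_gap: 0.0512
grip_force: 30.0
[-1.36304501e-02  3.74999473e-01  1.71979605e+00  9.17027072e-06
  1.03840745e+00 -2.56370853e+00] [0.50133387 0.10417879 0.23511039]
knob tgt [ 0.60372609 -0.24092642] strap tgt [ 0.50427391 -0.23047358]
```

View pics/c3.png

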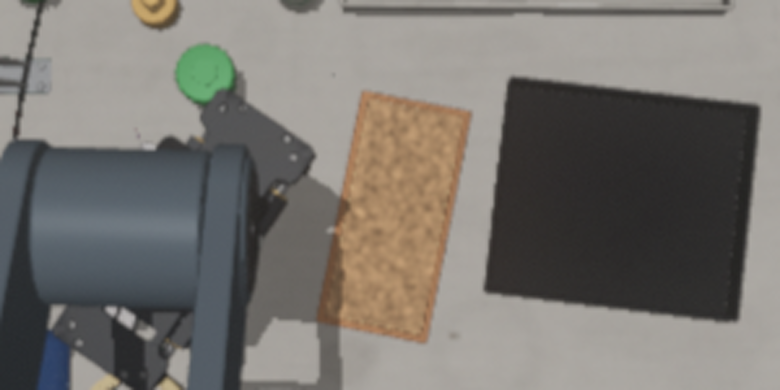

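```bash
python3 -m inch '[[[0.01,-0.03,0],-1.5,1],[[0.03,-0.09,0],-1.5,1],[[0.05,-0.15,0],-1.5,1],[[0.07,-0.2,0],-1.5,1],[[0.08,-0.25,0],-1.5,1],[[0.09,-0.28,0],-1.5,1],[[0.1,-0.31,0],-1.5,1],[[0.105,-0.345,0],-1.5,1],[[0.105,-0.345,0],-1.5,1],[[0.105,-0.345,0],-1.5,1],[[0.105,-0.345,0],-1.5,1],[[0.105,-0.345,0],-1.5,1]]';python3 -m inch '[[[0,0,0],-1.15,1],[[0,0,0],-1.15,1],[[0,0,0],-1.15,1],[[0,0,0],-1.15,1],[[0,0,0],-1.15,1],[[0,0,0],-1.15,1],[[0,0,0],-1.15,1],[[0,0,0],-1.15,1],[[0,0,0],-1.15,1],[[0,0,0],-1.15,1],[[0,0,0],-1.15,1]]';python3 -c "
from h import *
s=get_state();print(s['joints'],s['ee_pos'])
d=snap('top','t3.png');im=d['frame'];cv2.imwrite('pics/c4.png',cv2.resize(im[160:310,190:490],None,fx=2.6,fy=2.6,interpolation=cv2.INTER_CUBIC))"
```

```text
t: 9.05
ee_pos: [0.6028, -0.2415, 0.2291]
orientation: [3.141, -0.005, 2.612]
force: [-1.1, 0.5, -1.1]
finger_gap: 0.0514
grip_force: 30.0
t: 9.97
ee_pos: [0.6033, -0.2404, 0.23]
orientation: [-3.139, -0.001, 1.473]
force: [-0.1, 0.8, -1.3]
finger_gap: 0.0514
grip_force: 30.0
[-5.50934887e-01  5.69197451e-01  1.37158244e+00 -4.13994096e-05
  1.20402176e+00 -4.52652928e-01] [ 0.60332459 -0.24041491  0.23001378]
```

View pics/c4.png

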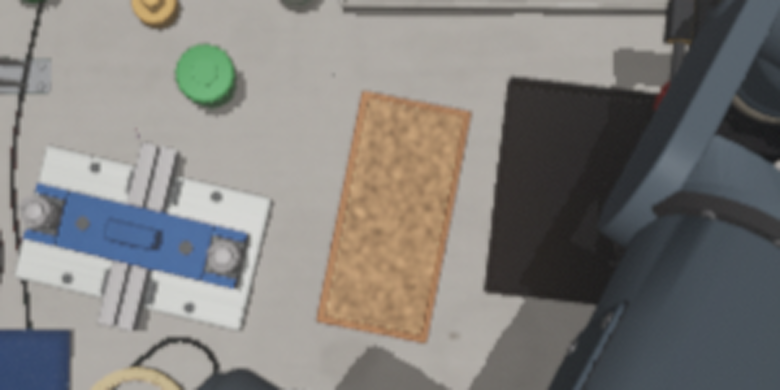

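```bash
python3 -m inch '[[[0,0,-0.04],0,1],[[0,0,-0.08],0,1],[[0,0,-0.12],0,1],[[0,0,-0.15],0,1],[[0,0,-0.165],0,1],[[0,0,-0.172],0,1],[[0,0,-0.175],0,1],[[0,0,-0.177],0,1],[[0,0,-0.178],0,1],[[0,0,-0.178],0,1]]'
```

```text
t: 10.85
ee_pos: [0.6051, -0.2414, 0.055]
orientation: [3.139, 0.001, 1.471]
force: [0.9, -0.7, -0.8]
finger_gap: 0.0512
grip_force: 30.0
```

```bash
python3 -m inch '[[[0,0,-0.001],0,1],[[0,0,-0.002],0,1],[[0,0,-0.002],0,1],[[0,0,-0.002],0,1]]'
```

```text
t: 11.18
ee_pos: [0.6043, -0.241, 0.052]
orientation: [3.141, 0.0, 1.471]
force: [-0.5, -0.5, 0.4]
finger_gap: 0.0519
grip_force: 30.0
```

```bash
python3 -m inch '[[[0,0,0],0,0],[[0,0,0],0,0],[[0,0,0],0,0],[[0,0,0],0,0],[[0,0,0.02],0,0],[[0,0,0.06],0,0],[[0,0,0.1],0,0],[[0,0,0.14],0,0],[[0,0,0.15],0,0]]'; python3 -m inch '[[[-0.01,0.04,0],0,0],[[-0.02,0.08,0],-0.05,0],[[-0.089,0.4205,0],-0.122,0],[[-0.089,0.4205,0],-0.122,0],[[-0.089,0.4205,0],-0.122,0],[[-0.089,0.4205,0],-0.122,0],[[-0.089,0.4205,0],-0.122,0],[[-0.089,0.4205,0],-0.122,0],[[-0.089,0.4205,0],-0.122,0],[[-0.089,0.4205,0],-0.122,0],[[-0.089,0.4205,0],-0.122,0],[[-0.089,0.4205,0],-0.122,0]]';python3 -m inch '[[[0,0,0],0,0],[[0,0,0],0,0]]'; python3 -c "
from h import *
s=get_state();print(s['joints'],s['ee_pos'])
d=snap('wrist','w2.png');print(proj(d,[.515,.1795,.082]))
t=snap('top','t4.png')
im=np.hstack([cv2.resize(d['frame'],(400,300)),cv2.resize(t['frame'][160:310,290:490],(400,300))])
cv2.imwrite('pics/m.png',im)"
```

```text
t: 11.93
ee_pos: [0.6076, -0.2428, 0.209]
orientation: [3.13, 0.006, 1.471]
force: [0.9, -1.1, 0.4]
finger_gap: 0.0862
grip_force: 0.0
t: 12.93
ee_pos: [0.5136, 0.1832, 0.2015]
orientation: [-3.141, -0.001, 1.354]
force: [0.2, 0.3, 0.3]
finger_gap: 0.0873
grip_force: 0.0
t: 13.1
ee_pos: [0.5154, 0.1789, 0.2015]
orientation: [3.141, 0.0, 1.349]
force: [-0.4, -0.0, 0.4]
finger_gap: 0.0874
grip_force: 0.0
[ 1.29492736e-01  4.66929750e-01  1.66961336e+00 -6.81747245e-04
  1.00491457e+00  3.52105487e-01] [0.51544672 0.17889025 0.20150405]
(np.float64(319.63319535134985), np.float64(231.41783673828274))
```

View pics/m.png

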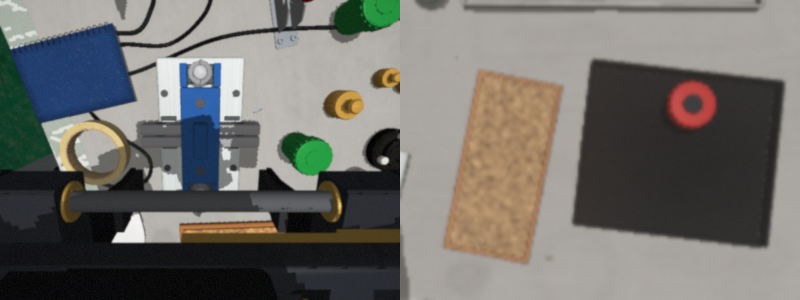

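The wrist view has the rib at about (320,228) full-size, as predicted. The top view has the knob standing in the tray at about (436,212), with the tray and pad unmoved. The jaws currently close along the strap's x, so I'll turn 90° to grip the rib lengthwise; that way the fingers can open clear of the tray walls later.

```bash
python3 -m inch '[[[0,0,0],-1.571,0],[[0,0,0],-1.571,0],[[0,0,0],-1.571,0],[[0,0,0],-1.571,0],[[0,0,0],-1.571,0],[[0,0,0],-1.571,0],[[0,0,0],-1.571,0],[[0,0,0],-1.571,0],[[0,0,0],-1.571,0],[[0,0,0],-1.571,0],[[0,0,0],-1.571,0],[[0,0,0],-1.571,0]]';python3 -m inch '[[[0,0,-0.04],-0.07,0],[[0,0,-0.08],-0.07,0],[[0,0,-0.1],-0.07,0],[[0,0,-0.115],-0.07,0],[[0,0,-0.12],-0.07,0],[[0,0,-0.124],-0.07,0],[[0,0,-0.124],-0.07,0],[[0,0,-0.124],-0.07,0]]'
```

```text
t: 14.2
ee_pos: [0.5157, 0.178, 0.2015]
orientation: [3.141, -0.0, -0.16]
force: [-0.7, -0.2, 0.5]
finger_gap: 0.0872
grip_force: 0.0
t: 14.87
ee_pos: [0.5161, 0.1792, 0.0784]
orientation: [-3.141, -0.002, -0.222]
force: [0.1, 0.6, 0.3]
finger_gap: 0.0869
grip_force: 0.0
```

```bash
python3 -m inch '[[[0,0,-0.0015],0,0.3],[[0,0,-0.0015],0,0.5],[[0,0,-0.0015],0,1],[[0,0,-0.0015],0,1],[[0,0,-0.0015],0,1],[[0,0,-0.0015],0,1],[[0,0,-0.0015],0,1]]' ; python3 -m inch '[[[0,0,0.002],0,1],[[0,0,0.005],0,1],[[0,0,0.01],0,1],[[0,0,0.015],0,1],[[0,0,0.02],0,1],[[0,0,0.02],0,1]]'
```

```text
t: 15.45
ee_pos: [0.5152, 0.1798, 0.0762]
orientation: [-3.141, -0.0, -0.221]
force: [0.5, 1.5, 0.3]
finger_gap: 0.048
grip_force: 0.7
t: 15.95
ee_pos: [0.5159, 0.1797, 0.0972]
orientation: [-3.141, -0.002, -0.221]
force: [0.4, -0.2, -3.5]
finger_gap: 0.0439
grip_force: 30.0
```

```bash
python3 -m inch '[[[0,0,0.03],0,1],[[0,0,0.06],0,1],[[0,0,0.09],0,1],[[0,0,0.12],0,1],[[0,0,0.12],0,1]]' ; python3 -m inch '[[[0,-0.03,0],0,1],[[0,-0.07,0],0.03,1],[[0,-0.11,0],0.06,1],[[-0.012,-0.41,0],0.116,1],[[-0.012,-0.41,0],0.116,1],[[-0.012,-0.41,0],0.116,1],[[-0.012,-0.41,0],0.116,1],[[-0.012,-0.41,0],0.116,1],[[-0.012,-0.41,0],0.116,1],[[-0.012,-0.41,0],0.116,1],[[-0.012,-0.41,0],0.116,1],[[-0.012,-0.41,0],0.116,1]]'; python3 -m inch '[[[0,0,0],0,1],[[0,0,0],0,1],[[0,0,0],0,1]]'; python3 -c "
from h import *
d=snap('wrist','w3.png')
t=snap('top','t5.png');s=snap('side','s5.png')
im=np.hstack([cv2.resize(d['frame'],(400,300)),cv2.resize(t['frame'][160:310,290:490],(400,300))])
im2=np.hstack([cv2.resize(s['frame'][140:290,250:450],(400,300)),cv2.resize(t['frame'],(400,300))])
cv2.imwrite('pics/m2.png',np.vstack([im,im2]))"
```

```text
t: 16.37
ee_pos: [0.519, 0.1803, 0.2221]
orientation: [-3.137, -0.012, -0.221]
force: [0.7, 0.4, -2.6]
finger_gap: 0.0438
grip_force: 30.0
t: 17.37
ee_pos: [0.5028, -0.234, 0.2151]
orientation: [3.141, -0.0, -0.11]
force: [-0.1, 0.1, -3.7]
finger_gap: 0.0437
grip_force: 30.0
t: 17.62
ee_pos: [0.5028, -0.2284, 0.2156]
orientation: [-3.14, 0.001, -0.103]
force: [-0.4, 0.6, -3.2]
finger_gap: 0.0438
grip_force: 30.0
```

View pics/m2.png

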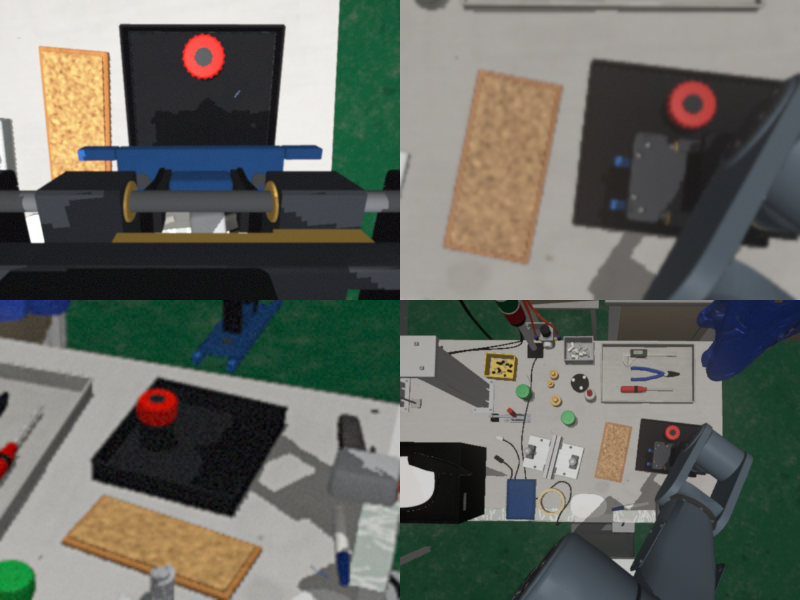

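The tray hasn't moved, the knob is upright in it, and the strap hangs level over the tray's near half. Lowering now.

```bash
python3 -m inch '[[[0.001,-0.002,-0.04],0,1],[[0.001,-0.002,-0.08],0,1],[[0.001,-0.002,-0.12],0,1],[[0.001,-0.002,-0.145],0,1],[[0.001,-0.002,-0.16],0,1],[[0.001,-0.002,-0.17],0,1],[[0.001,-0.002,-0.176],0,1],[[0.001,-0.002,-0.179],0,1],[[0.001,-0.002,-0.181],0,1],[[0.001,-0.002,-0.181],0,1]]';python3 -m inch '[[[0,0,-0.001],0,1],[[0,0,-0.002],0,1],[[0,0,-0.002],0,1],[[0,0,-0.002],0,1]]'
```

```text
t: 18.6
ee_pos: [0.5048, -0.2327, 0.0358]
orientation: [3.141, -0.002, -0.105]
force: [0.0, 0.4, -2.7]
finger_gap: 0.0438
grip_force: 30.0
t: 18.93
ee_pos: [0.5044, -0.2326, 0.0335]
orientation: [3.141, -0.001, -0.105]
force: [-0.1, 0.4, -2.4]
finger_gap: 0.044
grip_force: 30.0
```

```bash
python3 -m inch '[[[0,0,-0.001],0,1],[[0,0,-0.002],0,1],[[0,0,-0.002],0,1],[[0,0,-0.002],0,1]]';python3 -m inch '[[[0,0,-0.001],0,1],[[0,0,-0.001],0,1],[[0,0,-0.001],0,1]]'
```

```text
t: 19.27
ee_pos: [0.5044, -0.2324, 0.0315]
orientation: [3.141, -0.001, -0.105]
force: [-0.5, 0.8, 0.7]
finger_gap: 0.0436
grip_force: 29.9
t: 19.52
ee_pos: [0.5044, -0.2323, 0.0306]
orientation: [3.141, -0.001, -0.105]
force: [0.0, 3.4, 5.2]
finger_gap: 0.0437
grip_force: 30.0
```

```bash
python3 -m inch '[[[0,0,0],0,0],[[0,0,0],0,0],[[0,0,0],0,0],[[0,0,0],0,0],[[0,0,0.02],0,0],[[0,0,0.06],0,0],[[0,0,0.1],0,0],[[0,0,0.14],0,0],[[0,0,0.17],0,0],[[0,0,0.17],0,0]]'; python3 -m inch '[[[0,0.03,0],0,0.3],[[0,0.07,0],0,0.3],[[0.0107,0.4117,0],-0.117,0.3],[[0.0107,0.4117,0],-0.117,0.3],[[0.0107,0.4117,0],-0.117,0.3],[[0.0107,0.4117,0],-0.117,0.3],[[0.0107,0.4117,0],-0.117,0.3],[[0.0107,0.4117,0],-0.117,0.3],[[0.0107,0.4117,0],-0.117,0.3],[[0.0107,0.4117,0],-0.117,0.3],[[0.0107,0.4117,0],-0.117,0.3],[[0.0107,0.4117,0],-0.117,0.3]]'; python3 -m inch '[[[0,0,0],0,0.3],[[0,0,0],0,0.3],[[0,0,0],0,0.3]]'; python3 -c "
from h import *
d=snap('wrist','w4.png')
t=snap('top','t6.png')
im=np.hstack([cv2.resize(d['frame'],(400,300)),cv2.resize(t['frame'][160:310,290:490],(400,300))])
cv2.imwrite('pics/m3.png',im);print(proj(d,[.515,.1797,.048]),proj(d,[.515+.08*.9755,.1797-.08*.22,.048]))"
```

```text
t: 20.35
ee_pos: [0.5077, -0.2348, 0.2066]
orientation: [3.135, -0.012, -0.105]
force: [-0.6, -0.3, -0.7]
finger_gap: 0.0869
grip_force: 0.0
t: 21.35
ee_pos: [0.5141, 0.1821, 0.1992]
orientation: [-3.142, 0.001, -0.217]
force: [-0.9, -1.1, -0.1]
finger_gap: 0.0607
grip_force: 0.0
t: 21.6
ee_pos: [0.5148, 0.1775, 0.1997]
orientation: [3.141, 0.001, -0.225]
force: [-0.1, -0.3, 0.4]
finger_gap: 0.0607
grip_force: 0.0
(np.float64(318.36318853185935), np.float64(222.99259486576432)) (np.float64(317.9430237505137), np.float64(123.30004478307772))
```

View pics/m3.png

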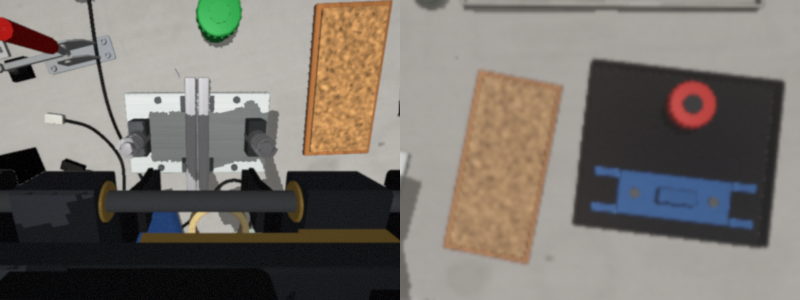

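The strap lies flat in the tray beside the knob, and the pad hasn't moved. In the wrist view the bare parallels run vertically at about x=315, within 2 mm of where I expected. Descending.

```bash
python3 -m inch '[[[0,0.002,-0.04],0,0.3],[[0,0.002,-0.08],0,0.3],[[0,0.002,-0.11],0,0.3],[[0,0.002,-0.13],0,0.3],[[0,0.002,-0.145],0,0.3],[[0,0.002,-0.15],0,0.3],[[0,0.002,-0.15],0,0.3],[[0,0.002,-0.15],0,0.3]]'
```

```text
t: 22.37
ee_pos: [0.5155, 0.1808, 0.0505]
orientation: [-3.141, -0.001, -0.223]
force: [-0.3, -0.1, 0.2]
finger_gap: 0.061
grip_force: 0.0
```

```bash
python3 -m inch '[[[0,0,-0.003],0,0.3],[[0,0,-0.006],0,0.3],[[0,0,-0.007],0,0.3],[[0,0,-0.007],0,0.3]]';python3 -m inch '[[[0,0,0],0,0.5],[[0,0,0],0,0.7],[[0,0,0],0,1],[[0,0,0],0,1],[[0,0,0],0,1],[[0,0,0],0,1],[[0,0,0],0,1],[[0,0,0],0,1]]'
```

```text
t: 22.7
ee_pos: [0.515, 0.1814, 0.0434]
orientation: [-3.141, -0.001, -0.222]
force: [-1.0, 0.6, -0.0]
finger_gap: 0.0613
grip_force: 0.0
t: 23.37
ee_pos: [0.515, 0.1815, 0.0431]
orientation: [-3.141, -0.0, -0.222]
force: [0.1, 1.3, 0.4]
finger_gap: 0.0279
grip_force: 30.0
```

```bash
python3 -m inch '[[[0,0,0.003],0,1],[[0,0,0.01],0,1],[[0,0,0.02],0,1],[[0,0,0.04],0,1],[[0,0,0.08],0,1],[[0,0,0.12],0,1],[[0,0,0.12],0,1],[[0,0,0.12],0,1]]'; python3 -c "
from h import *
t=snap('top','t7.png')
def pad(im):
    h=cv2.cvtColor(im,cv2.COLOR_BGR2HSV);m=((h[...,0]>5)&(h[...,0]<22)&(h[...,1]>70)).astype(np.uint8)
    m[:, :300]=0;m[:,385:]=0;m[:180]=0;m[300:]=0
    cn,_=cv2.findContours(m,0,1);return cv2.minAreaRect(max(cn,key=cv2.contourArea))
for n in('top0','t6','t7'):
    r=pad(cv2.imread('pics/%s.png'%n));print(n,r,atz(t,*r[0],.012))
    b=cv2.boxPoints(r);w=np.array([atz(t,*q,.012) for q in b]);e=w[1]-w[0],w[2]-w[1]
    print([(np.linalg.norm(v).round(4),np.degrees(np.arctan2(v[1],v[0])).round(1)) for v in e])
"
```

```text
t: 24.03
ee_pos: [0.5165, 0.1815, 0.1662]
orientation: [-3.139, -0.006, -0.222]
force: [-1.1, -0.0, -5.3]
finger_gap: 0.0277
grip_force: 30.0
top0 ((341.2115173339844, 242.9423065185547), (43.14554977416992, 90.40953826904297), 11.309932708740234) [ 0.5374 -0.0384  0.012 ]
[(np.float64(0.2075), np.float64(-10.5)), (np.float64(0.099), np.float64(-100.8))]
t6 ((341.1153564453125, 242.92306518554688), (42.949432373046875, 90.40953826904297), 11.309932708740234) [ 0.5375 -0.0382  0.012 ]
[(np.float64(0.2075), np.float64(-10.5)), (np.float64(0.0985), np.float64(-100.8))]
t7 ((325.76922607421875, 230.15383911132812), (42.75331497192383, 90.21341705322266), 11.309932708740234) [ 0.5663 -0.0027  0.012 ]
[(np.float64(0.2077), np.float64(-10.4)), (np.float64(0.0984), np.float64(-100.8))]
```

The pad has been knocked: its outline is the same size, but its centre moved from (341,243) to (326,230). It is now at about (0.566, -0.0035) with the same angle, so I'll aim there.

```bash
python3 -m inch '[[[0.01,-0.03,0],0.042,1],[[0.02,-0.06,0],0.042,1],[[0.03,-0.09,0],0.042,1],[[0.04,-0.12,0],0.042,1],[[0.045,-0.15,0],0.042,1],[[0.051,-0.175,0],0.042,1],[[0.051,-0.185,0],0.042,1],[[0.051,-0.185,0],0.042,1],[[0.051,-0.185,0],0.042,1]]';python3 -c "
from h import *
d=snap('wrist','w5.png')
t=snap('top','t8.png')
im=np.hstack([cv2.resize(d['frame'],(400,300)),cv2.resize(t['frame'][160:310,240:440],(400,300))])
cv2.imwrite('pics/m4.png',im);print(get_state()['ee_pos'])
for q in ((.105,.05),(.105,-.05),(.105,0),(.08,0)):
    a=np.radians(-10.4);x=.566+np.cos(a)*q[0]-np.sin(a)*q[1];y=-.0035+np.sin(a)*q[0]+np.cos(a)*q[1];print(np.array(proj(d,[x,y,.012]))*.625)"
```

```text
t: 24.83
ee_pos: [0.564, -0.0034, 0.1613]
orientation: [-3.141, 0.005, -0.182]
force: [-0.5, 0.0, -4.6]
finger_gap: 0.0276
grip_force: 30.0
[ 0.56433955 -0.00220034  0.16200328]
[159.05294064  52.77333679]
[242.07520362  52.78738333]
[200.55704522  52.78035887]
[200.55489844  74.50432156]
```

View pics/m4.png

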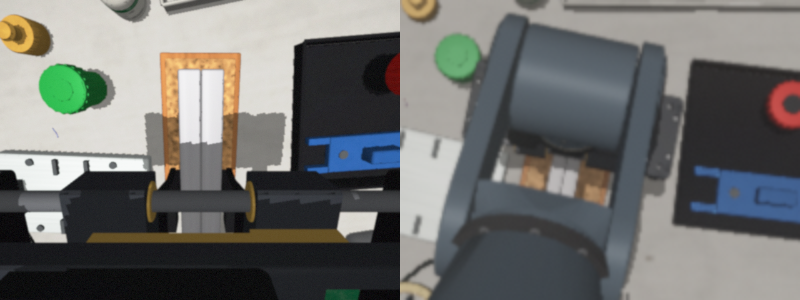

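Wrist view: the pad's far edge runs from (160,53) to (241,53), as predicted, and the pair is centred and aligned over it. Lowering.

```bash
python3 -m inch '[[[0.001,0,-0.04],0,1],[[0.001,0,-0.08],0,1],[[0.001,0,-0.1],0,1],[[0.001,0,-0.11],0,1],[[0.001,0,-0.116],0,1],[[0.001,0,-0.12],0,1],[[0.001,0,-0.122],0,1],[[0.001,0,-0.123],0,1],[[0.001,0,-0.123],0,1],[[0.001,0,-0.123],0,1]]';python3 -m inch '[[[0,0,-0.001],0,1],[[0,0,-0.002],0,1],[[0,0,-0.002],0,1],[[0,0,-0.002],0,1]]'
```

```text
t: 25.77
ee_pos: [0.5676, -0.0038, 0.0411]
orientation: [3.142, -0.002, -0.18]
force: [0.1, 0.3, -3.2]
finger_gap: 0.0279
grip_force: 30.0
t: 26.1
ee_pos: [0.5668, -0.0037, 0.0381]
orientation: [-3.142, 0.0, -0.18]
force: [-0.4, -0.7, -3.1]
finger_gap: 0.0281
grip_force: 30.0
```

```bash
python3 -m inch '[[[0,0,-0.001],0,1],[[0,0,-0.002],0,1],[[0,0,-0.002],0,1],[[0,0,-0.002],0,1]]';python3 -m inch '[[[0,0,-0.001],0,1],[[0,0,-0.001],0,1],[[0,0,-0.001],0,1]]'
```

```text
t: 26.43
ee_pos: [0.5668, -0.0037, 0.0359]
orientation: [-3.142, 0.0, -0.18]
force: [0.1, -0.1, -5.5]
finger_gap: 0.0277
grip_force: 30.0
t: 26.68
ee_pos: [0.567, -0.0037, 0.0352]
orientation: [-3.142, -0.0, -0.18]
force: [-0.9, 0.7, -2.0]
finger_gap: 0.0277
grip_force: 30.0
```

```bash
python3 -m inch '[[[0,0,-0.0005],0,1],[[0,0,-0.0005],0,1],[[0,0,-0.0005],0,1],[[0,0,-0.0005],0,0.3],[[0,0,-0.0005],0,0.3],[[0,0,-0.0005],0,0.3],[[0,0,-0.0005],0,0.3],[[0,0,-0.0005],0,0.3]]';python3 -m inch '[[[0,0,0.02],0,0.3],[[0,0,0.05],0,0.3],[[0,0,0.09],0,0.3],[[0,0,0.13],0,0.3],[[-0.03,-0.1,0.17],0,0.3],[[-0.06,-0.3,0.17],0,0.3],[[-0.06,-0.3,0.17],0,0.3],[[-0.06,-0.3,0.17],0,0.3],[[-0.06,-0.3,0.17],0,0.3],[[-0.06,-0.3,0.17],0,0.3],[[-0.06,-0.3,0.17],0,0.3],[[-0.06,-0.3,0.17],0,0.3]]';python3 -m inch '[[[0,0,0],0,0.3],[[0,0,0],0,0.3],[[0,0,0],0,0.3]]';python3 -c "
from h import *
t=snap('top','t9.png');s=snap('side','s9.png')
cv2.imwrite('pics/m5.png',np.hstack([cv2.resize(s['frame'][140:380,200:460],(400,370)),cv2.resize(t['frame'][120:320,190:406],(400,370))]))"
```

```text
t: 27.35
ee_pos: [0.567, -0.0037, 0.0345]
orientation: [-3.142, -0.0, -0.18]
force: [-0.1, -0.1, 0.6]
finger_gap: 0.0532
grip_force: 0.0
t: 28.35
ee_pos: [0.5063, -0.3094, 0.2053]
orientation: [3.138, -0.003, -0.184]
force: [0.5, 0.9, 1.0]
finger_gap: 0.0608
grip_force: 0.0
t: 28.6
ee_pos: [0.5064, -0.3024, 0.2041]
orientation: [-3.14, 0.001, -0.18]
force: [-0.1, 0.2, 0.3]
finger_gap: 0.0607
grip_force: 0.0
```

View pics/m5.png

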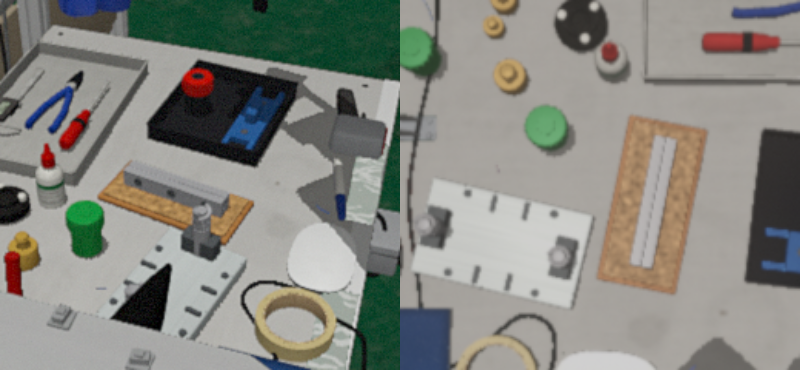

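The parallels stand together, centred along the pad. The knob and the strap lying flat are both in the tray, and the bystanders haven't moved. Handing in.

```bash
python3 -c "
from h import *
print(ticket.close_job())"
```

```text
the job is handed in; nothing more can be done
None
```

The job is handed in: the only knob on the fixture and the blue strap are in the black tray, both parallels stand as a pair mid-pad (the pad was knocked during the run, so I placed them at its new position), and the tape, glue bottle and brass weight were not touched.

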